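# Right the tipped bottle in the drop-front varnish cabinet

## Robot

A 6-joint arm with a two-finger parallel gripper is mounted at the origin on the work surface. World frame = base frame: x ahead of the robot, y to its left, z up, the work surface at z = 0. Lengths are in mm, angles in rad, forces in N, time in s.
With the tool pointing down it reaches from about 350 to 875 mm from the base axis. Payload 4.2 kg.
Tool frame: the origin (TCP) lies midway between the tips of the shut fingers; the grasp point (between the pads) lies 19 mm behind it; z points along the fingers, y is the line along which they close (so a half turn about z gives the same grasp; the last joint's range is limited). The gripper opens to 85 mm and grips with 20 to 120 N. Pads are 22 mm wide; open, the fingers measure 114 mm over their backs; the gripper's body (76 mm by 85 mm) begins 54 mm behind the grasp point. The pads swing forward as they close: fully open they stand 13 mm farther back than shut.
Start: joints at [1.608, 0.385, 0.008, 0, -1.194, -0.259], TCP at [137.46, 609.675, 231.312] pointing down, gripper open.
Joint ranges: [-3.14, 3.14], [-1.21, 2.06], [-1.07, 1.41], [-3.16, 2.05], [-2.99, -0.16], [-3.1, 3.1]. Speed limits (rad/s): [2.79, 2.79, 3.14, 3.14, 3.14, 3.14].

## Interface

Orientations are given as a unit quaternion [x, y, z, w].
In Python, from bench import * gives the robot as it stands.
- The arm moves only by the tool drive_tool, never from a script. Its argument "plan" is a list that holds one entry, the list of rows, each a list of 5 numbers: the closure, from -1 (fully open) to 1 (shut), then the shift along the world's x, y, z in mm, then the turn about the world's z in degrees. A call has 1 to 20 rows; each row shifts and turns the commanded pose from where the row before left it; what a row does not reach is not made up. A row lasts 1/12 s, in which the tool goes at most 41.7 mm and 7.16 degrees, less where a joint would pass 70% of its speed; a pose out of reach is approached as far as the arm can. A call is refused whole if a number of a shift passes 41.7 or a number of a turn 7.16, either way. A call with a gripper value outside its range is refused whole. The fingers move at their own pace and stop on an object; the grip force is fixed at half the most. Time passes only in rows, so rows that do not move let the fingers close. It gives the time, the measured TCP pose, the force, the opening and the grip force at its end, in the units of the state.
- read_state(): the state, without advancing time (a new reading comes with each control period).
- get_image(name): name is "side" or "top" or "wrist"; returns (picture, depth): 384x512x3 uint8, red, green, blue; 384x512 float32, mm along the optical axis (not along the pixel's ray), 0 where there is no reading.
- camera_model(name): a dict with "fx", "fy", "cx", "cy" (pixels), "R" (3x3) and "t" (3): a world point X has camera coordinates R X + t; the wrist camera has in their place "mount" (4x4, takes a point from camera to tool coordinates, whose origin is the TCP and whose axes are the flange's). Camera axes: x right, y down, z forward; pixel columns grow to the right and rows downward; lengths in mm; the calibration is good to about 2 mm. The wrist camera is an equidistant fisheye: a pixel r from the principal point sees the ray r / f radians off the axis. A picture is of the moment at which its call begins: read the wrist's pose just before it. camera_model takes no time and is no camera call.
- job_done(): hands the job in; it is judged then, once.
The state is a dict: "clock": time; "joints": joint angles; "joint_vel": joint speeds; "joint_efforts": joint torques, N m; "position": TCP position; "ee_rot": TCP orientation; "contact_force": force on the tool from outside, world axes, zero at the start; "wrist_torque": the same for the moment, N m; "gripper_width": finger opening in mm; "grasp_force": force on a finger pad.
Only numpy, scipy, OpenCV 4.12 (cv2) and the standard library are available. Lean on these libraries where they do the work, as an engineer would, in place of code of your own. Each camera call takes 0.05 s, during which the arm holds its last target. There are 200 camera calls.

## Task

A bottle has tipped over in the small varnish cabinet on the violin maker's bench. Pull the cabinet's drop-front door all the way down, stand the tipped bottle upright on the floor of the compartment its foot is in, leaving the other bottle and jars standing in their places, then push the door back up until it is fully shut.

Things in the scene. Friction and masses are not known exactly. Their poses are not given: they have to be found in the camera images.
- cabinet: Fixed wooden cabinet, 340 mm wide (its y), 165 mm deep (x), 163 mm high, top and back of open wires. Origin at bench level, mid-width; -x is its front, facing the robot, turned up to 0.12 rad. Inside, a lane of four compartments along y, floor at z = 40 mm, centred at x = -5, y = -102.9, -34.3, 34.3 and 102.9 mm, each 62.6 mm wide between plywood dividers. Side walls beyond y = +-160 mm.
- header_edge (a point): Middle of the lower front edge of the header bar, a wooden bar along the cabinet's whole width above the bottles, 14 mm deep and 10 mm high: from x = 0 to 14, z = 153 to 163 mm in the cabinet's frame. Steel wires run back from it at z = 159 mm and down the rear at x = 88 mm. Bar and wires hang over the rear half of the bottles: the tool must come in leaning, from the front.
- divider (a point): Middle of the top edge of the central divider. All five dividers are 6 mm thick, 45 mm high (tops at z = 85 mm), 68.6 mm apart, the outer ones at the lane's ends. A lip 10 mm high crosses the front of the lane at x = -34 mm in the cabinet's frame.
- door (a joint): Angle of the drop-front door, rad: 0 shut, growing as its top comes towards the robot and down; 1.92 is the stop, fully open (panel level). Stiff hinge, stays where it is left; 3 to 5 N at the bar moves it. It may stand a little ajar at the start.
- door_hinge (a point): Middle of the door's hinge line, which runs along the cabinet's y: at x = -65, z = 45 mm in the cabinet's frame. The panel is 340 mm wide, 12 mm thick and reaches from 5 to 140 mm from the hinge line. Shut, it leans back 20 degrees from vertical, its top away from the robot.
- door_bar (a point): Centre of the door's brass bar: a round bar 12 mm thick and 150 mm long, along the cabinet's y, 174 mm from the hinge line, in the plane of the panel, carried 34 mm beyond the panel's free edge by two 10 mm stubs at y = +-63 mm. Shut, it stands above the cabinet at z = 209 mm; fully open, it is at z = 45 mm.
- bottle: The tipped amber bottle with a tall black cap, loose, 75 to 155 g. Origin: centre of its underside, z along its axis to the cap. 105 mm long; 38 mm diameter up to 60 mm, tapering to 19 at 75 mm; cap 21 mm diameter from 75 to 105 mm. It leans 35 degrees to the cabinet's -y, foot at the +y divider of its compartment (second or fourth from the -y end), resting on the -y divider, head over the next.
- slim: Slimmer upright amber bottle with a black cap, loose, 25 mm diameter, 98 mm high, in the other one of the second and fourth compartments. Origin at the centre of its underside. Leave it alone.
- jar_a: Squat glass jar with a metal lid, loose, 44 mm diameter, 42 mm high, in the first compartment. Origin at the centre of its underside. Leave it alone.
- jar_b: The same kind of jar, in the third compartment. Leave it alone.
- place_2 (a point): Centre of the floor of the second compartment counting from the cabinet's -y end.
- place_4 (a point): Centre of the floor of the fourth compartment (at the cabinet's +y end).

How it is judged (in metres and radians):
On the way, in this order (a step that is already met when the one before it is completed fails the run):
1. the door is pulled fully down (value of joint door above 1.8 rad), for 0.2 s.
2. with the door down, the tipped bottle stands upright in its compartment, let go (value of joint door above 1.7 rad and angle between bottle's own z axis and vertical below 0.08 rad and z of bottle in the frame of cabinet below 0.044 m and distance of bottle from where it was at the start of the episode below 0.055 m and contact force between the fingers and bottle below 0.1 N), for 0.3 s.
At the end, for the whole second after the job is handed in: The door is shut (within 0.04 rad); the bottle stands at rest on the lane floor in the compartment its foot began in, upright within 0.08 rad and within 45 mm of the compartment's centre (55 mm of its start); the slim bottle and both jars stand upright within 30 mm of where they were (value of joint door below 0.04 rad and angle between bottle's own z axis and vertical below 0.08 rad and z of bottle in the frame of cabinet between 0.036 and 0.044 m and distance of bottle from where it was at the start of the episode below 0.055 m and linear speed of bottle below 0.02 m/s and (horizontal distance between bottle and place_4 below 0.045 m or horizontal distance between bottle and place_2 below 0.045 m) and angle between each of slim, jar_a, jar_b's own z axis and vertical below 0.1 rad and distance of each of slim, jar_a, jar_b from where it was at the start of the episode below 0.03 m); the robot touches nothing.
It fails at once if the slim bottle or a jar is tipped or moved out of its place (angle between any of slim, jar_a, jar_b's own z axis and vertical above 0.4 rad or distance of any of slim, jar_a, jar_b from where it was at the start of the episode above 0.04 m).
It also fails if it takes over 67 s, if anything falls off the work surface, if the arm or the gripper's body presses on something with over 40 N, if the wrist force passes 120 N, or if a joint passes its speed limit or range.

## Working session

There is one attempt and no reset: what is moved stays moved. The work goes in short steps, Python scripts to look and compute and a tool call to move; the robot and the scene stay as the last step left them, time stands still between calls to the robot, and variables do not carry over. Pictures are saved under pics/ and viewed, at most 10 in all, crops included, and the job is handed in when it is done.

Besides the shell and the picture viewer there is one more tool, called as name(argument=value, ...) on one line, values as JSON. drive_tool: Moves the arm, as the interface text tells. Its arguments: {"type":"object","properties":{"plan":{"type":"array"}},"required":["plan"]}

```bash
mkdir -p pics; ls; python3 - <<'E'
from bench import *
import cv2,numpy as np
s=read_state();print(s)
a=[]
for n in("side","top"):
    p,d=get_image(n);np.savez(f"pics/{n}0.npz",p=p,d=d);m=camera_model(n);print(n,m,(d>0).mean())
    a.append(p[:,:,::-1])
cv2.imwrite("pics/a.png",cv2.resize(np.vstack(a),(450*512*2//(2*384) if 0 else 400*1,600)))
cv2.imwrite("pics/side.png",cv2.resize(a[0],(800,600)));cv2.imwrite("pics/top.png",cv2.resize(a[1],(800,600)))
E
```

```text
pics
{'clock': 0.0, 'joints': array([ 1.60759039e+00,  3.85584456e-01,  6.60265408e-03, -5.45239496e-04,
       -1.19399006e+00, -2.58621824e-01]), 'joint_vel': array([-0.00063736, -0.00166189, -0.00080405,  0.00046778, -0.00084477,
       -0.00085766]), 'joint_efforts': array([-2.86503300e-04, -3.92293489e+01,  1.88398451e+01,  4.18627247e+00,
       -4.60710391e-03,  2.84233197e-07]), 'position': array([137.3352951 , 609.11352332, 230.18881287]), 'ee_rot': array([ 9.93843600e-01, -1.10786513e-01, -9.05375664e-05,  1.11321210e-03]), 'contact_force': array([ 0.70392537, -0.79755592, -0.03640522]), 'wrist_torque': array([-0.00230938,  0.04626015, -0.05014512]), 'grasp_force': 0.0, 'gripper_width': 85.35348306406283}
side {'fx': 500.14421724085867, 'fy': 500.14421724085867, 'cx': 255.09179970651556, 'cy': 191.4119444313373, 'R': array([[ 0.78462412,  0.61996837, -0.00205265],
       [ 0.40963693, -0.52091084, -0.74889884],
       [-0.46536284,  0.58676326, -0.66268115]]), 't': array([-554.26090636, -151.73730109, 1193.56881341])} 0.9960784912109375
top {'fx': 363.0198873492536, 'fy': 363.0198873492536, 'cx': 256.4351825095135, 'cy': 193.84698360183796, 'R': array([[-0.01370382, -0.99987926, -0.00732579],
       [-0.99085597,  0.01456292, -0.13413564],
       [ 0.13422613,  0.00542064, -0.9909359 ]]), 't': array([ 35.07049436, 687.1380599 , 705.9610417 ])} 0.9960479736328125
```

View pics/side.png

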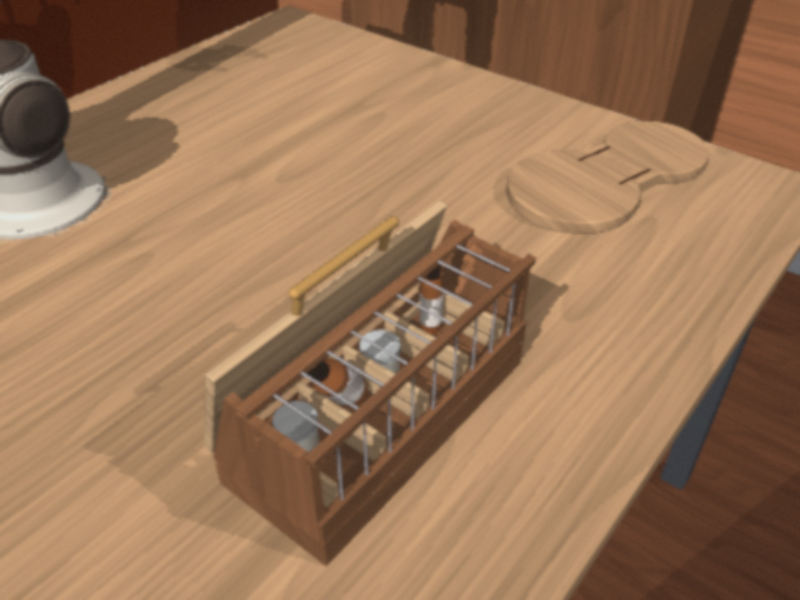

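View pics/top.png

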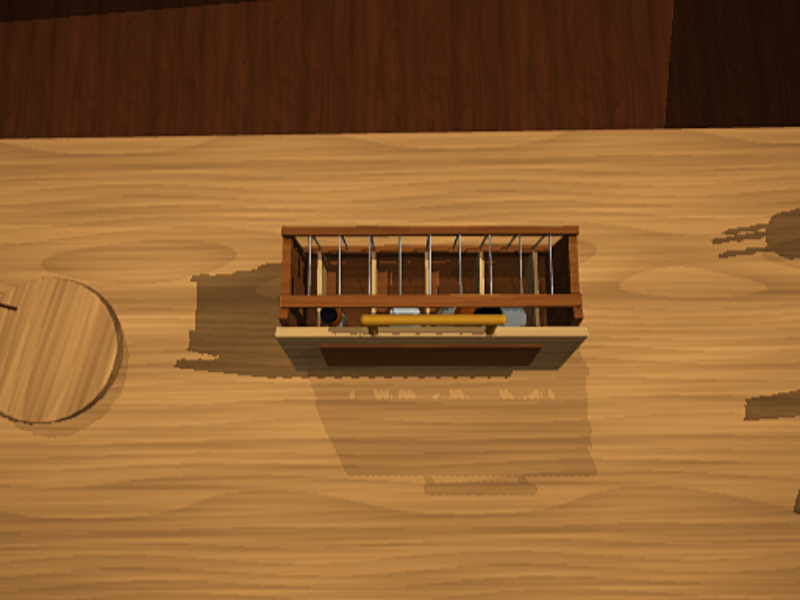

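Side view: tipped bottle (about 330,375) is in the second compartment with its foot towards the slim side; the slim bottle is in the fourth (430,300). Top view: brass bar at about (433,320), header at (430,300), door nearly shut. I'll get the poses from depth.

```bash
cat > h.py <<'E'
from bench import *
import cv2,numpy as np
def cloud(n,p,d):
    m=camera_model(n);v,u=np.mgrid[:384,:512]
    c=np.stack([(u-m['cx'])/m['fx']*d,(v-m['cy'])/m['fy']*d,d],-1)
    X=(c-m['t'])@m['R']; X[d<=0]=np.nan
    return X,cv2.cvtColor(p,cv2.COLOR_RGB2HSV)
def look(n):
    return cloud(n,*get_image(n))
E
python3 - <<'E'
from h import *
for n in("side","top"):
    z=np.load(f"pics/{n}0.npz");X,H=cloud(n,z['p'],z['d'])
    k=(H[...,0]>17)&(H[...,0]<28)&(H[...,1]>150)&(H[...,2]>90)&(X[...,2]>150)
    P=X[k];print(n,"bar",len(P),np.percentile(P,[2,50,98],axis=0).round(1).tolist())
    if len(P)>20:
        f=np.polyfit(P[:,1],P[:,0],1);print('slope',f)
    for lo,hi in((158,168),):
        k=(X[...,2]>lo)&(X[...,2]<hi)
        P=X[k];P=P[~np.isnan(P[:,0])]
        print(len(P)); r=cv2.minAreaRect(P[:,:2].astype(np.float32));print(r,cv2.boxPoints(r).round(1).tolist(),np.histogram(P[:,0],bins=20))
E
```

```text
Traceback (most recent call last):
IndexError: index -1 is out of bounds for axis 0 with size 0
```

```bash
python3 - <<'E'
from h import *
for n,(u,v),(hu,hv) in(("side",(221,165),(250,262)),("top",(277,205),(277,192))):
    z=np.load(f"pics/{n}0.npz");X,H=cloud(n,z['p'],z['d'])
    for dv in range(-4,5):print(H[v+dv,u],X[v+dv,u].round(1),z['d'][v+dv,u],'|',H[hv+dv,hu],X[hv+dv,hu].round(1))
    k=(X[...,2]>156)&(X[...,2]<170);P=X[k];print(len(P),np.isnan(P).sum())
    k=(H[...,0]>17)&(H[...,0]<28)&(H[...,1]>190)&(X[...,2]>185);print(k.sum())
    P=X[k]
    if len(P):print(np.percentile(P,[2,50,98],axis=0).round(1).tolist(),np.polyfit(P[:,1],P[:,0],1))
    k=(X[...,2]>156)&(X[...,2]<170)&(X[...,0]>400)&(H[...,0]<14);P=X[k]
    if len(P)>9:
        m=np.median(P[:,0]);print(len(P),np.histogram(P[:,0],bins=15),np.percentile(P[:,1],[0.5,99.5]))
E
```

```text
[ 17 140 193] [649.8  -9.1 219.3] 740.50574 | [ 14  80 146] [703.5  -9.9  41. ]
[ 17 139 196] [651.9 -11.4 219.8] 737.89075 | [ 13  88 124] [704.  -10.5  39.3]
[ 17 141 196] [652.5 -12.2 218.7] 737.8238 | [ 12  97 113] [757.5 -75.8 134.9]
[ 17 139 191] [653.2 -13.1 217.8] 737.57 | [ 12 100 112] [758.3 -76.8 134.3]
[ 17 137 180] [653.6 -13.6 216.5] 737.94086 | [ 11 102 113] [758.5 -77.2 132.6]
[ 17 139 160] [653.9 -14.1 215. ] 738.5305 | [ 11  96 112] [757.2 -75.5 127.9]
[ 17 135 142] [654.  -14.3 213.3] 739.46564 | [ 11  98 112] [757.6 -76.  126.6]
[ 16 119 143] [655.2 -15.7 212.8] 738.4291 | [ 12  93 118] [757.8 -76.4 124.8]
[ 15 110 162] [476.4 173.2   1.6] 1072.4614 | [ 12  90 124] [758.  -76.6 123.1]
5225 0
0
4060 (array([ 62,  70, 633, 977, 290,  62,  60,  49,  63,  61,  52,  59,  59,
       616, 947]), array([653.74897376, 661.18884365, 668.62871354, 676.06858343,
       683.50845332, 690.94832321, 698.3881931 , 705.82806299,
       713.26793288, 720.70780277, 728.14767266, 735.58754255,
       743.02741245, 750.46728234, 757.90715223, 765.34702212])) [-177.77405444  159.299452
[... 518 characters left out ...]
 | [ 13 200 129] [671.2 -11.4 161.2]
[ 16 230  61] [655.9 -15.8  63.3] 731.236 | [ 13 201 150] [669.1 -11.2 163.7]
[ 17 154 124] [643.3  -9.9 178.3] 615.6018 | [ 13 199  86] [668.4 -11.6 155.3]
3979 0
605
[[639.3, -77.9, 195.9], [646.8, -8.1, 217.7], [652.7, 63.5, 220.2]] [1.36522727e-02 6.46956515e+02]
2806 (array([  46,    0,    1,   51,  184, 1038,  382,    9,   11,    8,   16,
          7,    9,  293,  751]), array([622.61507051, 631.90981435, 641.2045582 , 650.49930204,
       659.79404589, 669.08878973, 678.38353358, 687.67827742,
       696.97302127, 706.26776511, 715.56250895, 724.8572528 ,
       734.15199664, 743.44674049, 752.74148433, 762.03622818])) [-175.98409845  160.23577088]
```

drive_tool(plan=[[[-1,25,-30,8,-7],[-1,25,-30,8,-7],[-1,25,-30,8,-7],[-1,25,-30,8,-7],[-1,25,-30,8,-7],[-1,25,-30,8,-7],[-1,25,-30,8,-7],[-1,25,-30,8,-7],[-1,25,-30,0,-7],[-1,25,-30,0,-7],[-1,25,-30,0,-7],[-1,25,-30,0,-1.1],[-1,25,-30,0,0],[-1,25,-30,0,0],[-1,25,-30,0,0],[-1,25,-30,0,0],[-1,25,-30,0,0],[-1,25,-30,0,0],[-1,25,-30,0,0],[-1,25,-30,0,0]]])

```text
clock: 1.77
position: [638.2, 8.0, 294.7]
ee_rot: [-0.702, 0.712, 0.0, -0.0]
contact_force: [0.9, 1.5, 0.3]
gripper_width: 85.6
grasp_force: 0.0
```

drive_tool(plan=[[[-1,5,-8,0,0],[-1,5,-8,-10,0],[-1,0,0,-30,0],[-1,0,0,-30,0],[-1,0,0,-20,0],[-1,0,0,-9,0],[0,0,0,0,0],[1,0,0,0,0],[1,0,0,0,0],[1,0,0,0,0],[1,0,0,0,0],[1,0,0,0,0],[1,0,0,0,0],[1,0,0,0,0],[1,0,0,0,0]]])

```text
clock: 3.02
position: [648.2, -6.2, 197.6]
ee_rot: [-0.702, 0.712, -0.001, 0.001]
contact_force: [-0.2, 1.5, 4.2]
gripper_width: 9.6
grasp_force: 58.8
```

```bash
python3 -c "
import numpy as np
a=np.radians(np.linspace(14.8,-90,21));x=174*np.sin(a);z=174*np.cos(a)
r=lambda v:np.diff(np.round(v-v[0]))
print(list(zip(r(x),r(z))))"
```

```text
[(np.float64(-16.0), np.float64(3.0)), (np.float64(-15.0), np.float64(2.0)), (np.float64(-16.0), np.float64(1.0)), (np.float64(-16.0), np.float64(-1.0)), (np.float64(-16.0), np.float64(-3.0)), (np.float64(-15.0), np.float64(-4.0)), (np.float64(-15.0), np.float64(-5.0)), (np.float64(-15.0), np.float64(-6.0)), (np.float64(-14.0), np.float64(-8.0)), (np.float64(-13.0), np.float64(-9.0)), (np.float64(-12.0), np.float64(-11.0)), (np.float64(-11.0), np.float64(-11.0)), (np.float64(-10.0), np.float64(-12.0)), (np.float64(-9.0), np.float64(-13.0)), (np.float64(-8.0), np.float64(-14.0)), (np.float64(-6.0), np.float64(-15.0)), (np.float64(-5.0), np.float64(-15.0)), (np.float64(-4.0), np.float64(-16.0)), (np.float64(-2.0), np.float64(-15.0)), (np.float64(0.0), np.float64(-16.0))]
```

First half, then check the force.

drive_tool(plan=[[[1,-8,0,1,0],[1,-8,0,2,0],[1,-15,0,2,0],[1,-16,0,1,0],[1,-16,1,-1,0],[1,-16,0,-3,0],[1,-15,0,-4,0],[1,-15,1,-5,0],[1,-15,0,-6,0],[1,-14,0,-8,0],[1,-13,0,-9,0],[1,0,0,0,0]]])

```text
clock: 4.02
position: [494.8, -4.6, 165.4]
ee_rot: [-0.702, 0.712, 0.0, 0.0]
contact_force: [0.8, -0.5, -3.4]
gripper_width: 9.7
grasp_force: 61.3
```

drive_tool(plan=[[[1,-12,0,-11,0],[1,-11,0,-11,0],[1,-10,1,-12,0],[1,-9,0,-13,0],[1,-8,0,-14,0],[1,-6,0,-15,0],[1,-5,0,-15,0],[1,-4,0,-16,0],[1,-2,0,-15,0],[1,0,0,-10,0],[1,0,0,-6,0],[1,0,0,0,0],[1,0,0,0,0]]])

```text
clock: 5.1
position: [429.8, -3.6, 27.9]
ee_rot: [-0.702, 0.712, 0.0, -0.001]
contact_force: [3.6, -3.9, -5.5]
gripper_width: 9.6
grasp_force: 64.2
```

drive_tool(plan=[[[1,0,0,-2,0],[1,0,0,0,0],[0.45,0,0,0,0],[0.45,0,0,0,0],[0.45,0,0,0,0],[0.45,0,0,0,0],[0.45,0,0,10,0],[0.45,0,0,30,0],[0.45,0,0,40,0],[0.45,0,0,40,0],[-0.4,0,0,40,7],[-0.4,0,0,40,7],[-0.4,0,0,40,7],[-0.4,0,0,0,7]]])

```text
clock: 6.27
position: [433.4, -2.7, 274.7]
ee_rot: [0.855, -0.518, 0.006, -0.005]
contact_force: [0.1, 0.4, 0.2]
gripper_width: 59.9
grasp_force: 0.0
```

```bash
python3 - <<'E'
from h import *
for n in("side","top"):
    p,d=get_image(n);np.savez(f"pics/{n}1.npz",p=p,d=d)
    print(n);cv2.imwrite(f"pics/{n}1.png",cv2.resize(p[100:292,110:402,::-1] if n=="top" else p[100:356,100:400,::-1],(780,520)if n=="top" else (700,597),interpolation=cv2.INTER_CUBIC))
E
```

```text
side
top
```

View pics/top1.png

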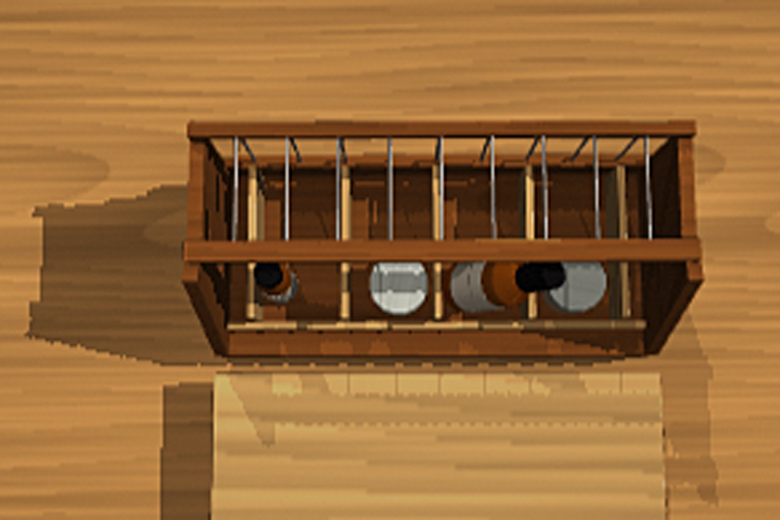

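View pics/side1.png

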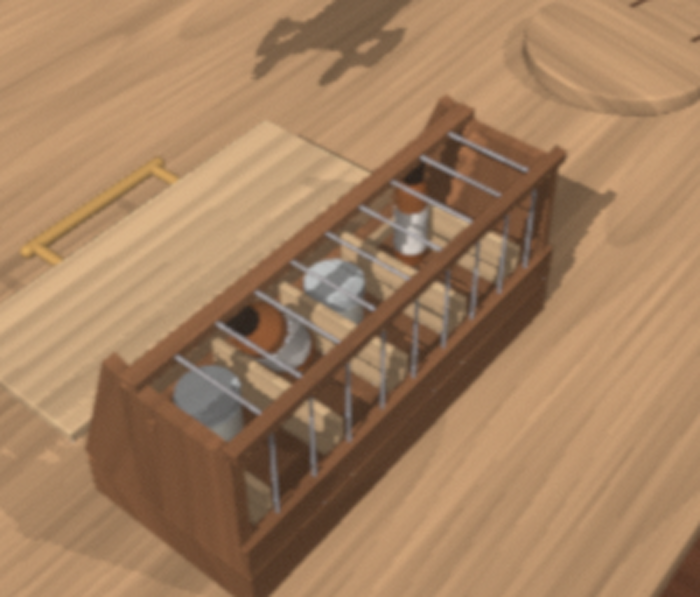

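The door is fully open. The tipped bottle's cap shows at about (541,276) in the top crop, over jar_a's edge (577,285). The slim bottle and both jars are standing. Next I'll locate the cap and header.

```bash
python3 - <<'E'
from h import *
z=np.load("pics/top1.npz");X,H=cloud("top",z['p'],z['d'])
S=(slice(188,215),slice(285,340))
Y=X[S].reshape(-1,3);h=H[S].reshape(-1,3)
P=Y[(h[:,2]<45)&(Y[:,2]>100)&(Y[:,2]<150)];print("cap",len(P),np.percentile(P,[2,50,98],axis=0).round(1).tolist())
P=P[P[:,2]>np.percentile(P[:,2],50)];print(np.median(P,0))
P=Y[(h[:,0]<12)&(h[:,2]>60)&(Y[:,2]>85)&(Y[:,2]<140)];print("amber",len(P),np.percentile(P,[2,50,98],axis=0).round(1).tolist())
k=(X[...,2]>157)&(X[...,2]<168)&(X[...,0]>655)&(X[...,0]<695)&(abs(X[...,1]+9)<150);P=X[k]
print("header",np.polyfit(P[:,1],P[:,0],1),np.percentile(P[:,0],[3,50,97]))
z=np.load("pics/side1.npz");X,H=cloud("side",z['p'],z['d'])
k=(H[...,2]<50)&(X[...,2]>100)&(X[...,2]<150)&(X[...,0]>600)&(X[...,0]<700);P=X[k];P=P[P[:,1]<0];print("side cap",len(P),np.percentile(P,[2,50,98],axis=0).round(1).tolist())
E
```

```text
cap 175 [[651.8, -91.0, 115.8], [660.2, -75.0, 133.7], [669.0, -61.9, 142.3]]
[660.47198697 -80.81050869 136.9768897 ]
amber 7 [[646.4, -66.1, 100.1], [656.1, -62.1, 107.0], [671.1, -41.0, 113.0]]
header [1.05996122e-02 6.76072386e+02] [668.2507021  675.65304693 688.29377803]
side cap 64 [[670.4, -87.8, 116.0], [672.3, -78.2, 128.0], [674.0, -69.6, 135.6]]
```

drive_tool(plan=[[[-0.4,24,-7,0,6.9],[-0.4,24,-7,0,6.9],[-0.4,24,-7,0,6.9],[-0.4,24,-7,-5,6.9],[-0.4,24,-7,-5,6.9],[-0.4,24,-7,-5,6.9],[-0.4,24,-7,-10,6.9],[-0.4,24,-7,-10,6.9],[-0.4,24,-7,-10,6.8],[-0.4,0,0,0,0],[-0.4,0,0,0,0]]])

```text
clock: 7.28
position: [644.6, -66.6, 216.8]
ee_rot: [1.0, -0.009, -0.004, 0.0]
contact_force: [-0.2, -0.1, -0.7]
gripper_width: 59.9
grasp_force: 0.0
```

drive_tool(plan=[[[-0.4,5,0,-15,0],[-0.4,4,0,-20,0],[-0.4,0,0,-20,0],[-0.4,0,0,-15,0],[-0.4,0,0,-12,0],[-0.4,0,0,-10,0],[-0.4,0,0,-8,0],[-0.4,0,0,0,0]]])

```text
clock: 7.95
position: [653.3, -66.2, 119.6]
ee_rot: [1.0, -0.007, -0.002, -0.0]
contact_force: [-0.5, 0.3, 0.6]
gripper_width: 59.3
grasp_force: 0.0
```

```bash
python3 - <<'E'
from h import *
s=read_state();print(s['position'],s['contact_force'])
a=get_image("side")[0][100:356,100:400,::-1];cv2.imwrite("pics/s2.png",cv2.resize(a,(700,597),interpolation=cv2.INTER_CUBIC))
E
```

```text
[653.27962699 -66.17850886 119.64601187] [-0.50540797  0.29437864  0.57547963]
```

View pics/s2.png

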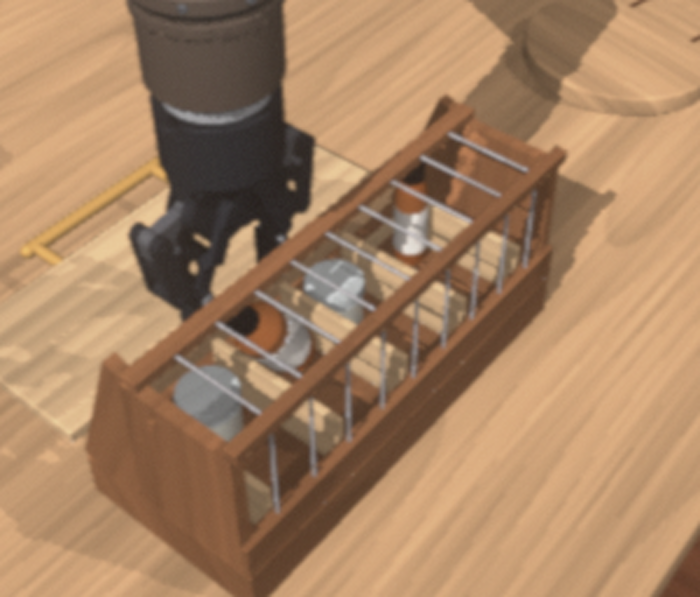

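The fingers straddle the cap in front of the header, with tips at about (190,310) and (275,250), and nothing is disturbed. Next I lower slightly and push +y.

drive_tool(plan=[[[-0.4,0,0,-5,0],[-0.4,0,3,0,0],[-0.4,0,3,0,0],[-0.4,0,3,0,0],[-0.4,0,3,0,0],[-0.4,0,3,0,0],[-0.4,0,3,0,0],[-0.4,0,3,0,0],[-0.4,0,3,0,0],[-0.4,0,3,0,0],[-0.4,0,0,0,0]]])

```text
clock: 8.92
position: [654.4, -38.6, 116.2]
ee_rot: [1.0, -0.007, -0.0, -0.0]
contact_force: [-0.3, -0.6, 0.0]
gripper_width: 59.9
grasp_force: 0.0
```

```bash
cat > cap.py <<'E'
from h import *
X,H=look("side");k=(H[...,2]<50)&(X[...,2]>100)&(X[...,2]<152)&(X[...,0]>650)&(X[...,0]<700)&(X[...,1]<10);P=X[k];print(len(P),np.percentile(P,[2,50,98],axis=0).round(1).tolist())
E
python3 cap.py
```

```text
33 [[650.7, -61.9, 120.5], [668.8, -56.7, 128.4], [673.8, -6.7, 151.2]]
```

drive_tool(plan=[[[-0.3,0,2,0,0],[-0.2,0,2,0,0],[-0.1,0,2,0,0],[-0.05,0,2,0,0],[-0.05,0,2,0,0],[-0.05,0,2,0,0],[-0.05,0,2,0,0],[-0.05,0,2,0,0],[-0.05,0,2,0,0],[-0.05,0,0,0,0],[-0.05,0,0,0,0]]])

```text
clock: 9.88
position: [654.4, -21.2, 116.3]
ee_rot: [1.0, -0.007, -0.0, 0.0]
contact_force: [0.4, 0.0, -1.4]
gripper_width: 44.7
grasp_force: 0.0
```

```bash
python3 cap.py; python3 - <<'E'
from h import *
a=get_image("side")[0][100:356,100:400,::-1];cv2.imwrite("pics/s3.png",cv2.resize(a,(700,597),interpolation=cv2.INTER_CUBIC))
E
```

```text
57 [[650.3, -39.7, 121.1], [670.8, -34.6, 127.0], [674.2, 2.8, 150.6]]
```

View pics/s3.png

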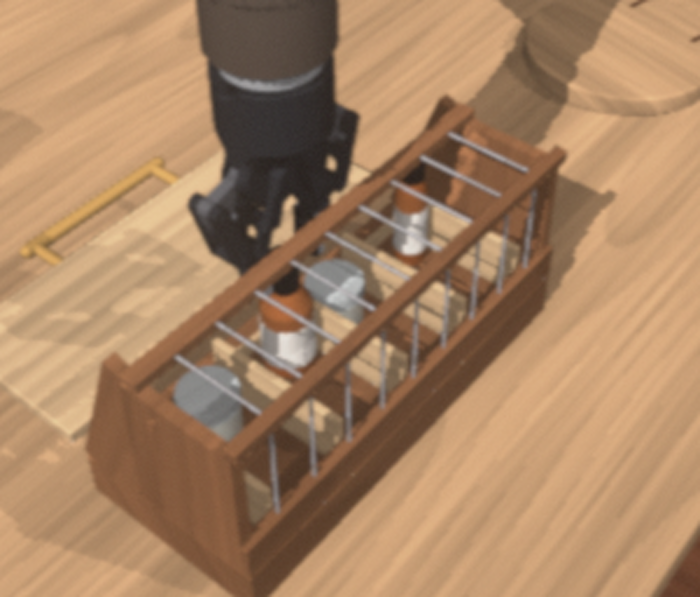

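The bottle looks upright at (290,330). I back off, lift, and retreat.

drive_tool(plan=[[[-0.05,0,-4,0,0],[-0.05,0,-4,0,0],[-0.05,0,0,0,0],[-0.05,0,0,5,0],[-0.05,0,0,15,0],[-0.05,0,0,30,0],[-0.05,0,0,30,0],[-0.05,-10,3,30,0],[0,-24,3,0,-7.1],[0,-24,3,0,-7.1],[0,-24,3,0,-7.1],[0,-24,3,0,-7.1],[0,-24,3,0,-7.1],[0.3,-24,3,0,-7.1],[0.45,-24,3,0,-7.1],[0.45,-24,2,0,-7.1],[0.45,-23,0,0,-7.1],[0.45,0,0,0,-7.1],[0.45,0,0,0,-7.1],[0.45,0,0,0,-7.1]]])

```text
clock: 11.65
position: [429.2, -3.3, 227.2]
ee_rot: [0.729, -0.684, 0.0, -0.001]
contact_force: [0.1, -0.5, 0.5]
gripper_width: 23.6
grasp_force: 0.0
```

```bash
python3 - <<'E'
from h import *
b=get_image("top");a=get_image("side")
A=cv2.resize(a[0][130:330,130:390,::-1],(780,600))[:300]
B=cv2.resize(b[0][160:235,170:380,::-1],(780,279))
cv2.imwrite("pics/s4.png",np.vstack([cv2.resize(a[0][160:290,150:350,::-1],(480,312)),cv2.resize(b[0][160:235,170:380,::-1],(480,171))]))
X,H=cloud("side",*a)
X,H=cloud("top",*b)
k=(H[...,2]<50)&(X[...,2]>125)&(X[...,2]<155)&(X[...,0]>640)&(X[...,0]<680);P=X[k]
for q in(P[P[:,1]<20],P[P[:,1]>20]):print(len(q),np.percentile(q,[2,50,98],axis=0).round(1).tolist())
# bar
k=(H[...,0]>16)&(H[...,0]<22)&(H[...,1]>190)&(H[...,2]>90)&(X[...,2]>40)&(X[...,2]<60)&(X[...,0]<460)&(X[...,0]>400);P=X[k];print("bar",len(P),np.percentile(P,[5,50,95],axis=0).round(1).tolist() if len(P) else 0)
print(read_state()['position'])
E
```

```text
182 [[641.6, -175.9, 125.8], [658.6, -37.0, 143.7], [667.7, -20.9, 153.2]]
112 [[643.2, 101.8, 126.2], [663.0, 113.0, 137.2], [671.0, 160.9, 153.1]]
bar 420 [[423.8, -72.5, 46.3], [431.4, 15.8, 49.5], [455.2, 61.2, 52.3]]
[429.44467494  -3.31319975 226.97350599]
```

View pics/s4.png

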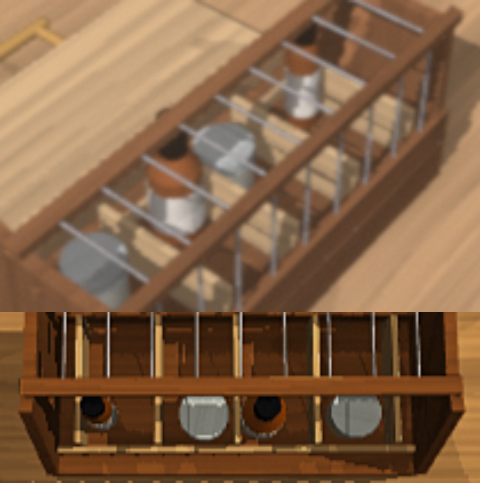

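The bottle stands upright (cap over its body, cap top about 144 mm), and the other three are in place. Next I grip the bar.

drive_tool(plan=[[[0.45,0,0,-20,-4.8],[0.45,0,0,-40,0],[0.45,0,0,-40,0],[0.45,0,0,-40,0],[0.45,0,0,-30,0],[0.45,0,0,-15,0],[0.45,0,0,-13,0],[0.45,0,0,0,0],[1,0,0,0,0],[1,0,0,0,0],[1,0,0,0,0],[1,0,0,0,0],[1,0,0,0,0],[1,0,0,0,0]]])

```text
clock: 12.92
position: [429.9, -3.3, 29.0]
ee_rot: [-0.702, 0.712, -0.0, 0.001]
contact_force: [2.4, -1.2, 0.1]
gripper_width: 9.8
grasp_force: 58.7
```

drive_tool(plan=[[[1,0,0,8,0],[1,0,0,8,0],[1,2,0,15,0],[1,4,0,16,0],[1,5,0,15,0],[1,6,0,15,0],[1,8,0,14,0],[1,9,-1,13,0],[1,10,0,12,0],[1,11,0,11,0],[1,12,0,11,0],[1,13,-1,9,0],[1,14,0,8,0],[1,15,0,6,0],[1,15,0,5,0],[1,15,0,4,0],[1,16,-1,3,0],[1,16,0,1,0],[1,16,0,-1,0],[1,15,0,-2,0]]])

```text
clock: 14.58
position: [631.3, -6.0, 202.7]
ee_rot: [-0.702, 0.712, -0.0, 0.0]
contact_force: [-4.4, -0.6, 4.9]
gripper_width: 9.8
grasp_force: 63.9
```

drive_tool(plan=[[[1,8,0,-1,0],[1,8,0,-2,0],[1,6,0,-2,0],[1,5,0,-1,0],[1,4,0,-2,0],[1,0,0,0,0],[1,0,0,0,0]]])

```text
clock: 15.17
position: [663.1, -6.2, 193.6]
ee_rot: [-0.702, 0.712, -0.001, 0.001]
contact_force: [0.9, 0.4, 4.7]
gripper_width: 9.8
grasp_force: 64.9
```

drive_tool(plan=[[[1,3,0,-1,0],[1,3,0,-1,0],[1,0,0,0,0],[1,0,0,0,0]]])

```text
clock: 15.5
position: [663.3, -6.2, 193.4]
ee_rot: [-0.702, 0.712, 0.003, -0.004]
contact_force: [-16.0, 3.4, 18.9]
gripper_width: 9.8
grasp_force: 66.3
```

The door is on its stop. Release and lift.

drive_tool(plan=[[[0.3,0,0,0,0],[0.0,0,0,0,0],[0.0,0,0,0,0],[0.0,0,0,0,0],[0.0,0,0,10,0],[0.0,0,0,20,0],[0.0,0,0,30,0],[0,0,0,40,0],[0,-30,30,40,0],[0,-40,40,0,0],[0,-40,40,0,0],[0,-40,40,0,0],[0,-40,40,0,0],[0,0,0,0,0]]])

```text
clock: 16.67
position: [525.4, 136.5, 319.4]
ee_rot: [-0.704, 0.71, 0.0, 0.001]
contact_force: [0.4, -0.6, -0.9]
gripper_width: 43.0
grasp_force: 0.0
```

```bash
python3 - <<'E'
from h import *
b=get_image("top");a=get_image("side")
cv2.imwrite("pics/s5.png",np.vstack([cv2.resize(a[0][130:290,130:370,::-1],(540,360)),cv2.resize(b[0][140:240,170:380,::-1],(540,240))]))
X,H=cloud("top",*b)
k=(H[...,0]>16)&(H[...,0]<22)&(H[...,1]>190)&(H[...,2]>90)&(X[...,2]>205)&(X[...,2]<222)&(X[...,0]>620);P=X[k];print("bar",len(P),np.percentile(P,[5,50,95],axis=0).round(1).tolist() if len(P) else 0)
s=read_state();print(s['position'],s['contact_force'])
E
```

```text
bar 620 [[657.7, -74.3, 210.5], [662.3, -10.2, 212.9], [667.6, 57.3, 214.9]]
[528.62346398 134.08969998 319.14084207] [ 0.8848236   0.32779659 -0.26794939]
```

View pics/s5.png

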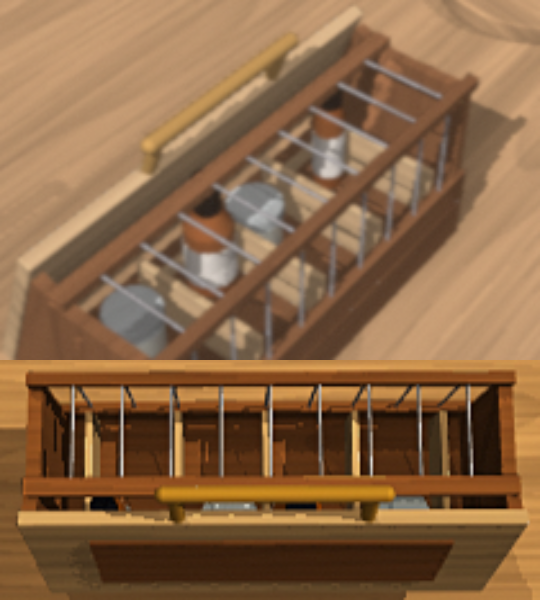

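The door is shut, with the brass bar at (275,495) in the top crop and its centre about 209 mm high. The bottle stands upright at (208,240), and the others are in place.

```bash
python3 -c "
from bench import *
print(job_done())"
```

```text
the job is handed in; nothing more can be done
None
```

I handed the job in after about 17 s of the 67 s: the door was pulled fully down, the bottle stood upright in the second compartment, and the door pushed shut to its stop, with the slim bottle and both jars still in place; `job_done()` gave no verdict, so this rests on the last camera images and force readings.

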